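Load and latch a wash basket and call the washer transfer

ROBOT

A 6-joint arm with a two-finger parallel gripper is mounted at the origin on the work surface. World frame = base frame: x ahead of the robot, y to its left, z up, the work surface at z = 0. Lengths are in mm, angles in rad, forces in N, time in s.
With the tool pointing down it reaches from about 150 to 775 mm from the base axis. Payload 6.1 kg.
Tool frame: the origin (TCP) lies at the very end of the fingers, on their centre line; the grasp point (between the pads) lies 19 mm behind it; z points along the fingers, y is the line along which they close (so a half turn about z gives the same grasp; the last joint's range is limited). The gripper opens to 85 mm and grips with 20 to 120 N. Pads are 22 mm wide; open, the fingers measure 114 mm over their backs; the gripper's body (76 mm by 85 mm) begins 54 mm behind the grasp point. The pads swing forward as they close: fully open they stand 13 mm farther back than shut.
Start: joints at [1.217, 0.126, -0.04, 1.405, 0, 1.571], TCP at [181.887, 492.469, 231.295] pointing down, gripper open.
Joint ranges: [-2.72, 2.72], [-0.95, 1.95], [-1.27, 1.35], [-1.78, 2.02], [-1.46, 1.47], [-3.14, 3.14]. Speed limits (rad/s): [2.39, 2.39, 3.01, 3.14, 3.14, 3.14].

INTERFACE

Orientations are given as [roll, pitch, yaw] about the fixed x, y, z axes, in that order (R = Rz(yaw) Ry(pitch) Rx(roll)).
In Python, from station import sensors, imaging, ticket gives the robot as it stands.
- The arm moves only by the tool play_rows, never from a script. Its argument "deltas" is a list that holds one entry, the list of rows, each a list of 7 numbers: the shift along the tool's x, y, z in mm, then the turn, a rotation vector about the tool's x, y, z in degrees, then the closure, from 0 (fully open) to 1 (shut). In form: [[[dx, dy, dz, rx, ry, rz, fingers], ...]]. A call has 1 to 8 rows; each row is the pose to reach, as a shift and turn from the pose commanded when the call began, along the tool's axes at that moment; what a row does not reach only later rows make up. A row lasts 1/10 s, in which the tool goes at most 50 mm and 8.59 degrees, less where a joint would pass 70% of its speed; a pose out of reach is approached as far as the arm can. A call with a gripper value outside its range is refused whole. The fingers move at their own pace and stop on an object; the grip force is fixed at half the most. Time passes only in rows, so rows that repeat a pose let the fingers close. It gives the time, the measured TCP pose, the force, the opening and the grip force at its end, in the units of the state.
- sensors.get_state(): the state, without advancing time (a new reading comes with each control period).
- imaging.grab_frame(name): name is "scene" or "side" or "wrist"; returns a dict with "color" (420x560x3 uint8, blue, green, red), "range_z" (420x560 float32, mm along the optical axis (not along the pixel's ray), 0 where there is no reading), "K" (3x3 intrinsics, pixels), "position" and "orientation" of the camera in the world. Camera axes: x right, y down, z forward; pixel columns grow to the right and rows downward; lengths in mm; the calibration is good to about 2 mm. A picture is of the moment at which its call begins.
- ticket.finish_job(): hands the job in; it is judged then, once.
The state is a dict: "t": time; "q": joint angles; "qd": joint speeds; "effort": joint torques, N m; "tool_pos": TCP position; "tcp_rot": TCP orientation; "ft_force": force on the tool from outside, world axes, zero at the start; "ft_torque": the same for the moment, N m; "width": opening from 0.0 (shut) to 1.0 (fully open); "grasp_force": force on a finger pad.
Only numpy, scipy, OpenCV 4.12 (cv2) and the standard library are available. Lean on these libraries where they do the work, as an engineer would, in place of code of your own. Each camera call takes 0.05 s, during which the arm holds its last target. There are 200 camera calls.

TASK

Load the couplings for washing: pinch the two orange buttons on the wash basket's cover together to free it, lift the cover off and lay it flat on the black drip mat. Take the yellow masking caps off those couplings in the teal tray that still wear one and set each cap rim down in a pocket of the white cap rack, stand all of the couplings upright in the basket, and latch the cover back on. Once it is shut, push the washer infeed's roller arm over by hand until the switch clicks and let it spring back; leave everything else on the bench where it is.

Things in the scene. Friction and masses are not known exactly. Their poses are not given: they have to be found in the camera images.
- fit1: steel hose coupling, 64 mm tall, 220 g (hidden 0.8 to 1.25 times that): hex collar 52 mm across up to 24 mm, above it a round tube 34 mm in diameter; origin at the centre of its underside, z up. It stands in the teal tray at the start, with or without a yellow cap over its tube
- fit2: steel hose coupling, 64 mm tall, 220 g (hidden 0.8 to 1.25 times that): hex collar 52 mm across up to 24 mm, above it a round tube 34 mm in diameter; origin at the centre of its underside, z up. It stands in the teal tray at the start, with or without a yellow cap over its tube
- fit3: steel hose coupling, 64 mm tall, 220 g (hidden 0.8 to 1.25 times that): hex collar 52 mm across up to 24 mm, above it a round tube 34 mm in diameter; origin at the centre of its underside, z up. It stands in the teal tray at the start, with or without a yellow cap over its tube
- cap1: yellow masking cap sitting loosely (not screwed or stuck) over the tube of coupling 1: upside-down cup 44 mm in outer diameter, 30 mm tall, 38 mm bore, 4 mm top, 30 g; origin at the centre of its open lower rim, z up through its closed top. On the coupling its origin is 38 mm above the coupling's origin; it must be raised 26 mm to come clear. One to three caps are present; None if absent
- cap2: yellow masking cap sitting loosely (not screwed or stuck) over the tube of coupling 2: upside-down cup 44 mm in outer diameter, 30 mm tall, 38 mm bore, 4 mm top, 30 g; origin at the centre of its open lower rim, z up through its closed top. On the coupling its origin is 38 mm above the coupling's origin; it must be raised 26 mm to come clear. One to three caps are present; None if absent
- cap3: yellow masking cap sitting loosely (not screwed or stuck) over the tube of coupling 3: upside-down cup 44 mm in outer diameter, 30 mm tall, 38 mm bore, 4 mm top, 30 g; origin at the centre of its open lower rim, z up through its closed top. On the coupling its origin is 38 mm above the coupling's origin; it must be raised 26 mm to come clear. One to three caps are present; None if absent
- tray: shallow teal tray the couplings stand in, 270 (x) by 100 (y) mm, floor 4 mm thick, walls 28 mm high overall; fixed; origin at the centre of its underside. The couplings stand in a row along its x axis, at least 58 mm apart
- caprack: low white cap rack, 178 (x) by 62 (y) mm, fixed; floor 3 mm thick, rim and two dividers 9 mm high overall; three pockets about 56 mm square, centred at x = -58, 0 and +58 mm, y = 0, in its frame; origin at the centre of its underside
- basket: fixed open wire wash basket (acts as solid 3 mm walls), outside 236 (x) by 132 (y) mm, inside 230 by 126 mm, floor 4 mm thick, rim 85 mm above its origin, which is the centre of its underside. Empty at the start, with the cover latched on
- keeper (a point): middle of the lip of the dark 30 mm wide bracket (keeper) outside the basket's +y rim, 103 mm up; its mirror twin is on the -y side. The lip reaches inwards to y = +-70 mm of the basket, underside 101 mm and top 106 mm up; the cover's bolts catch under it
- cover: loose cover of the basket, 0.66 kg: flange 240 (x) by 132 (y) mm, from 10 to 14 mm above the origin, over a dished part 223 by 119 mm that enters the basket with 3.5 mm clearance all round; origin at the centre of the dished part's underside, z up. Shut, its origin is 75 mm above the basket's origin, long axes parallel (either way round will do)
- cover_grip (a point): point between the two orange buttons, 48 mm above the cover's origin. They flank a black handle block 46 (x) by 28 (y) mm, top 58 mm up. Button faces 26 mm wide (x), 30 to 58 mm up, 60 mm apart (y) when out, 38 mm when pressed. Pressed, the cover can be carried by them. Each moves a flat bolt (22 mm wide, 15 to 22 mm up) that ends at y = +-77 mm when out, +-66 mm pressed
- button_left (a joint): travel of the button on the cover's +y side: 0 out (latched), 0.011 m pressed home towards the middle; spring 1 N rising to 2.5 N
- button_right (a joint): the same for the button on the cover's -y side
- dripmat: flat black rubber drip mat, 260 (x) by 150 (y) by 6 mm, fixed; origin at the centre of its underside; the cover goes on it with its long side along the mat's
- infeed: fixed end of the washer's infeed roller conveyor with the grey limit switch upright in front of it; origin on the bench under the switch's face, conveyor towards its -y. The switch's body (x -16 to +24, y -41 to +1 mm in this frame) reaches 113 mm up; its arm stands beside it, on the -x side; the conveyor is 94 mm high, from y = -50 mm on
- switch_roller (a point): centre of the red roller (22 mm in diameter, 16 mm long along the infeed's x) at the tip of the switch's upright arm, 155 mm up; the arm turns about a level axis along the infeed's x, 50 mm below the roller
- switch_arm (a joint): angle of the arm: 0 upright, growing as the roller is pushed to the infeed's -y (towards the conveyor); the switch clicks at 0.5 rad, stop at 1.0 rad; spring 1 N at the roller rising to 6 N; springs back to 0
- spray: bystander, to be left where it stands: white bottle with blue cap, 60 mm in diameter, 170 mm tall
- brush: bystander, to be left where it stands: brush, 170 mm long, lying
- wrench: bystander, to be left where it stands: wrench, 160 mm long, lying
- gauge: bystander, to be left where it stands: steel plug gauge with green grip, 110 mm long, lying; origin at one end
- reject: bystander, to be left where it stands: rejected coupling with a red band, no cap, standing in a red bin 100 mm square, 45 mm high
- chipcup: bystander, to be left where it stands: white cup, 72 mm in diameter, 70 mm tall

How it is judged:
By the outcome, as a careful person would: the job done as asked, in the order asked, and still so for the second after the job is handed in, with the robot touching nothing.
Of cap1, cap2, cap3 only 1 to 3 are there at a start; the rules pass over those that are not, and their reading is None.
At some moment in a run one of fit1, fit2, fit3 may be knocked a few centimetres aside while the robot is not near it.
It also fails if it takes over 208 s, if anything falls off the work surface, if the arm or the gripper's body presses on something with over 40 N, if the wrist force passes 120 N, or if a joint passes its speed limit or range.

## Working session

There is one attempt and no reset: what is moved stays moved. The work goes in short steps, Python scripts to look and compute and a tool call to move; the robot and the scene stay as the last step left them, time stands still between calls to the robot, and variables do not carry over. Pictures are saved under pics/ and viewed, at most 14 in all, crops included, and the job is handed in when it is done.

Besides the shell and the picture viewer there is one more tool, called as name(argument=value, ...) on one line, values as JSON. play_rows: Moves the arm, as the interface text tells. Its arguments: {"type":"object","properties":{"deltas":{"type":"array","items":{"type":"array","items":{"type":"array","items":{"type":"number"}}}}},"required":["deltas"]}

```bash
ls; mkdir -p pics; cat > h.py <<'E'
import numpy as np, cv2, pickle
from scipy.spatial.transform import Rotation as R
from station import sensors, imaging, ticket
def grab(n):
    f=imaging.grab_frame(n); pickle.dump(f,open(f'{n}.pkl','wb')); return f
def rot(o):
    o=np.array(o,float)
    return o if o.shape==(3,3) else (R.from_euler('xyz',o).as_matrix() if o.size==3 else R.from_quat(o).as_matrix())
def cloud(f):
    z=f['range_z'];h,w=z.shape;K=np.array(f['K']);u,v=np.meshgrid(np.arange(w),np.arange(h))
    c=np.stack([(u-K[0,2])/K[0,0]*z,(v-K[1,2])/K[1,1]*z,z],-1)
    P=c@rot(f['orientation']).T+np.array(f['position']); P[z<=0]=np.nan; return P
def ray(f,u,v,h):
    K=np.array(f['K']);d=rot(f['orientation'])@np.array([(u-K[0,2])/K[0,0],(v-K[1,2])/K[1,1],1]);p=np.array(f['position']);return p+d*(h-p[2])/d[2]
def save(f,n): cv2.imwrite(f'pics/{n}.png',f['color'])
E
python3 - <<'E'
from h import *
for n in ['scene','side','wrist']:
    f=grab(n);save(f,n+'0');print(n,f['position'],f['orientation'],np.array(f['K']).tolist())
print(sensors.get_state())
a=[cv2.imread(f'pics/{n}0.png') for n in ['scene','side']]
E
```

```text
pics
scene [1082.9739717   474.86595523  755.84987058] [-2.28099078 -0.01663671  2.35737382] [[385.933478163436, 0.0, 278.04643383500144], [0.0, 385.933478163436, 214.2258157265074], [0.0, 0.0, 1.0]]
side [ 505.09092561 -778.21153061  940.88782134] [-2.42143174 -0.00488775 -0.0094974 ] [[400.7583990854797, 0.0, 277.95096856755964], [0.0, 400.7583990854797, 201.4537218117113], [0.0, 0.0, 1.0]]
wrist [107.55470129 521.44350372 373.09488556] [2.82168731e+00 1.16383324e-03 1.21775460e+00] [[362.8894348816876, 0.0, 284.40555954026746], [0.0, 362.8894348816876, 206.51596001971745], [0.0, 0.0, 1.0]]
{'t': 0.15, 'q': array([ 1.21699360e+00,  1.26250146e-01, -4.03546982e-02,  1.40538931e+00,
       -7.60747764e-06,  1.57083435e+00]), 'qd': array([ 0.00101279, -0.00325936,  0.00449579, -0.00152433, -0.00117247,
        0.00100103]), 'effort': array([ 3.51334825e-05, -4.36276317e+01,  3.53149867e+01,  1.35112839e-02,
       -1.09436931e-05, -3.68792197e-07]), 'tool_pos': array([181.7924369 , 492.19717892, 230.71254378]), 'tcp_rot': array([-3.14039483e+00,  7.65301368e-06,  2.78775192e+00]), 'ft_force': array([-0.15597976,  1.76517143, -0.52028454]), 'ft_torque': array([ 0.00071497,  0.0109378 , -0.01344526]), 'grasp_force': 0.0, 'width': 0.9985606151299387}
```

View pictures.

View pics/scene0.png

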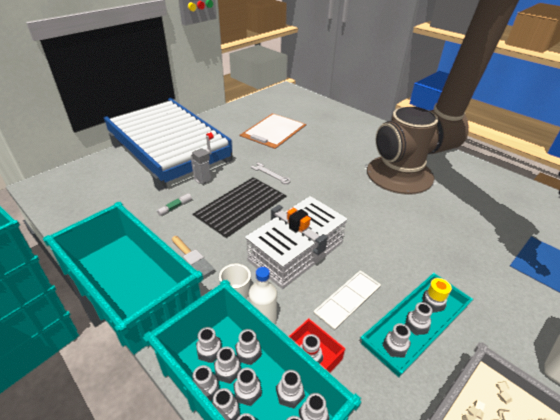

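View pics/side0.png

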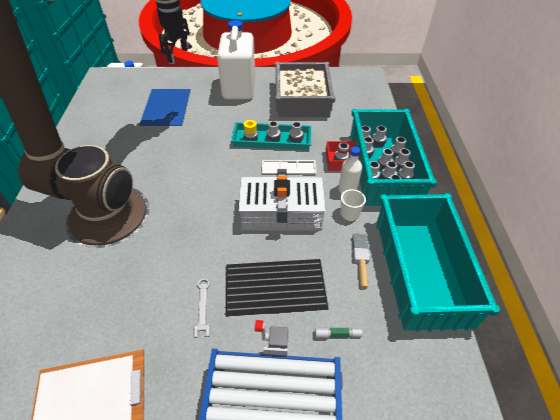

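```bash
cat > m.py <<'E'
from h import *
fs={n:pickle.load(open(n+'.pkl','rb')) for n in ['scene','side']}
def box(P,rect=True):
    r=cv2.minAreaRect(P[:,:2].astype(np.float32)); return np.round(r[0],1),np.round(r[1],1),round(r[2],1)
for n,f in fs.items():
    P=cloud(f);hsv=cv2.cvtColor(f['color'],cv2.COLOR_BGR2HSV);H,S,V=[hsv[...,i].astype(int) for i in range(3)]
    print(n)
    X,Y,Z=P[...,0],P[...,1],P[...,2]
    def rep(name,m,zr):
        m=m&(Z>zr[0])&(Z<zr[1]); k,l,st,_=cv2.connectedComponentsWithStats(m.astype(np.uint8))
        for i in range(1,k):
            if st[i,4]>=12:
                Q=P[l==i]; c,s,a=box(Q); 
                if np.hypot(*c)<800: print(name,st[i,:2],st[i,4],'c',c,'s',s,'a',a,'z',np.percentile(Q[:,2],[2,50,98]).round(1))
    rep('yellow',(abs(H-27)<6)&(S>150),(20,120))
    rep('orange',(abs(H-11)<6)&(S>150),(90,160))
    rep('red',((H<5)|(H>175))&(S>150),(60,200))
    rep('tealrim',(abs(H-88)<8)&(S>120),(22,33))
    rep('rack',(S<30)&(V>190),(2,13))
    rep('mat',(V<75),(1,12))
    rep('covertop',(S<40)&(V>120),(84,95))
    rep('swbody',(S<60),(108,118))
    rep('tubetop',(S<60),(62,75))
E
python3 m.py
```

```text
scene
yellow [428 278] 326 c [401.2 345.7] s [86.  41.4] a 9.2 z [42.  68.7 73.1]
orange [287 208] 51 c [523.9 -24. ] s [54.4 19.7] a 43.2 z [107.4 129.9 133.5]
orange [298 215] 117 c [527.3  25.4] s [26.2 20.3] a 3.2 z [ 97.6 123.2 133.5]
red [207 133] 24 c [ 473.8 -420.7] s [14.7 11.1] a 79.6 z [152.4 161.9 166.1]
tealrim [361 273] 1047 c [496.5 349.9] s [106.3 283.7] a 85.6 z [22.7 27.5 30.3]
rack [247 115] 798 c [  92.7 -521.5] s [208.4 149.4] a 11.6 z [2.3 4.9 9. ]
rack [251 162] 138 c [ 328.3 -305.3] s [153.6  39. ] a 88.6 z [2.9 6.1 9.3]
rack [314 271] 981 c [553.3 198.1] s [ 66.5 180.3] a 89.6 z [2.1 3.9 9.8]
rack [231 282] 40 c [718.4 -17.1] s [ 7.1 26.6] a 53.1 z [ 2.4  7.8 12.4]
mat [223 159] 23 c [ 380.4 -465.9] s [16.1 32.4] a 49.0 z [ 1.8  5.7 11.7]
mat [371 159] 30 c [ 16.5 -94.5] s [52.1 21.9] a 26.7 z [ 7.7 10.3 12. ]
mat [425 166] 18 c [-84.8  60.5] s [46.5 13.3] a 44.7 z [ 6.8  9.6 11.9]
mat [193 179] 1408 c [ 507.8 -247.3] s [256.1 150.1] a 3.3 z [2.4 5.2 8.1]
mat [170 204] 13 c [ 659.6 -372.4] s [35.2  2.2] a 3.2 z [ 5.7  8.5 10.3]
covertop [295 197] 855 c [460.9
[... 3439 characters left out ...]

tubetop [220  82] 96 c [358.6 588.7] s [ 25.6 125.6] a 89.9 z [62.2 68.3 74.2]
tubetop [277 101] 113 c [620.8 475.1] s [206.1  18.7] a 0.3 z [62.6 67.  74.7]
tubetop [268 121] 56 c [501.5 349.4] s [33.8 32.6] a 67.7 z [62.3 66.6 72. ]
tubetop [292 122] 53 c [583.1 345.4] s [36.1 28. ] a 88.1 z [63.8 66.4 70.6]
tubetop [339 143] 58 c [733.9 230.4] s [31.9 26.9] a 82.4 z [63.3 67.3 70.8]
tubetop [340 173] 63 c [733.8  83.8] s [29.3 59.4] a 70.9 z [62.5 67.9 73.9]
tubetop [341 189] 141 c [734.5  -1.2] s [74.2 67.4] a 82.7 z [62.5 67.3 71.2]
tubetop [ 76 210] 101 c [  2.6 -58.5] s [112.9  31.5] a 3.2 z [62.3 67.3 71.7]
tubetop [276 219] 34 c [524.5 -81.5] s [ 5.  28.2] a 84.7 z [62.7 68.9 74.2]
```

play_rows(deltas=[[[-60,-40,-30,0,0,8.5,0],[-110,-75,-30,0,0,17,0],[-160,-110,-30,0,0,25.5,0],[-210,-145,-30,0,0,34,0],[-260,-180,-30,0,0,42.5,0],[-310,-215,-30,0,0,51,0],[-360,-250,-30,0,0,59.5,0],[-410,-285,-30,0,0,68,0]]])

```text
t: 0.95
tool_pos: [409.3, 166.3, 261.1]
tcp_rot: [3.141, -0.0, 1.595]
ft_force: [1.3, 0.2, -0.1]
width: 1.002
grasp_force: 0.0
```

play_rows(deltas=[[[-21,12,0,0,0,8.5,0],[-42,25,0,0,0,17,0],[-63,37,0,0,0,25.5,0],[-84,50,0,0,0,34,0],[-105,62,0,0,0,42.5,0],[-125,75,0,0,0,51,0],[-146,87,0,0,0,59.5,0],[-167,100,0,0,0,68,0]]])

```text
t: 1.75
tool_pos: [513.9, 3.4, 260.8]
tcp_rot: [-3.141, 0.001, 0.408]
ft_force: [0.8, 0.3, 0.9]
width: 0.994
grasp_force: 0.0
```

play_rows(deltas=[[[0,0,0,0,0,8,0],[0,0,0,0,0,16,0],[0,0,0,0,0,23.7,0],[0,0,0,0,0,23.7,0],[0,0,0,0,0,23.7,0]]])

```text
t: 2.25
tool_pos: [513.6, 2.0, 260.9]
tcp_rot: [-3.14, 0.0, 0.003]
ft_force: [-0.1, 0.2, -0.4]
width: 1.0
grasp_force: 0.0
```

```bash
cat > w.py <<'E'
from h import *
import sys
f=grab('wrist'); save(f,sys.argv[1]); P=cloud(f)
s=sensors.get_state(); print(s['t'],s['tool_pos'].round(2),np.degrees(s['tcp_rot']).round(2),s['ft_force'].round(1))
hsv=cv2.cvtColor(f['color'],cv2.COLOR_BGR2HSV);H,S,V=[hsv[...,i].astype(int) for i in range(3)];Z=P[...,2]
def rep(name,m,zr,n=40):
    m=m&(Z>zr[0])&(Z<zr[1]); k,l,st,_=cv2.connectedComponentsWithStats(m.astype(np.uint8))
    for i in range(1,k):
        if st[i,4]>=n:
            Q=P[l==i];r=cv2.minAreaRect(Q[:,:2].astype(np.float32))
            print(name,st[i,:5],'c',np.round(r[0],1),'s',np.round(r[1],1),'a',round(r[2],2),'z',np.percentile(Q[:,2],[2,50,98]).round(1))
E
cat > w1.py <<'E'
exec(open('w.py').read())
rep('orange',(abs(H-11)<6)&(S>150),(125,145))
rep('handle',(V<70),(125,145))
rep('flange',(S<60)&(V>100),(82,95),300)
E
python3 w1.py w1
```

```text
2.3 [513.61   2.06 260.93] [-1.799e+02  2.000e-02  1.800e-01] [ 0.3 -0.5  0.3]
orange [246 161  18  34 585] c [528.4  26.4] s [13.3 25.4] a 87.85 z [127.4 132.5 134.1]
orange [304 162  19  34 586] c [528. -19.] s [13.6 25.4] a 88.98 z [126.4 132.5 134. ]
handle [ 266  149   37   58 2027] c [528.3   3.8] s [27.9 45.1] a 89.03 z [129.  132.6 134.1]
flange [  202    16   169   143 17752] c [593.    1.8] s [138.8 109.5] a 89.34 z [87.3 88.9 90.5]
flange [  211   182   147   106 10503] c [461.1   4.5] s [132.3 107.4] a 89.47 z [87.5 88.9 90.3]
```

View pics/w1.png

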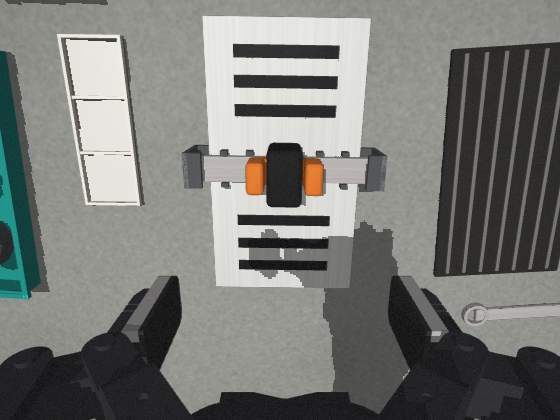

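play_rows(deltas=[[[14,-1.5,35,0,0,0.7,0],[14,-1.5,75,0,0,0.7,0],[14,-1.5,110,0,0,0.7,0],[14,-1.5,140,0,0,0.7,0],[14,-1.5,159,0,0,0.7,0],[14,-1.5,159,0,0,0.7,0.3],[14,-1.5,159,0,0,0.7,0.6],[14,-1.5,159,0,0,0.7,1]]])

```text
t: 3.1
tool_pos: [528.6, 0.0, 103.9]
tcp_rot: [-3.136, -0.002, -0.002]
ft_force: [-1.5, 0.8, 3.0]
width: 0.509
grasp_force: 2.4
```

play_rows(deltas=[[[0,0,0,0,0,0,1],[0,0,0,0,0,0,1],[0,0,0,0,0,0,1],[0,0,0,0,0,0,1],[0,0,0,0,0,0,1],[0,0,0,0,0,0,1]]])

```text
t: 3.7
tool_pos: [529.1, 0.7, 105.5]
tcp_rot: [-3.135, -0.005, -0.002]
ft_force: [-2.2, 3.7, 10.0]
width: 0.388
grasp_force: 61.1
```

```bash
python3 w1.py w2; python3 -c "
from h import *
s=sensors.get_state();print(s)"
```

```text
3.75 [529.15   0.74 105.48] [-1.796e+02 -2.800e-01 -1.200e-01] [-3.2  4.9 11. ]
orange [ 310  276   21   72 1070] c [530.  -11.5] s [29.3  7. ] a 0.26 z [127.5 132.6 134. ]
orange [ 239  279   23   68 1027] c [528.9  14.3] s [ 8.1 26. ] a 89.76 z [127.7 132.7 133.8]
handle [ 247  255   76  112 6774] c [529.    1.8] s [28.1 46.3] a 89.67 z [126.7 132.7 133.9]
handle [226 278  16  83 658] c [530.9  19.3] s [23.1  3.3] a 1.6 z [127.1 142.2 144.6]
handle [328 279  16  82 669] c [530.6 -16.5] s [ 3.4 23.8] a 89.96 z [127.  141.9 144.5]
handle [199 287  22  22 295] c [538.5  27.8] s [3.9 8.9] a 37.94 z [125.3 132.2 138.3]
handle [349 287  22  22 281] c [538.4 -24.6] s [7.9 3.8] a 51.68 z [125.4 132.  137.9]
flange [  117     0   339   254 60015] c [590.    2.4] s [135.4 108.2] a 89.63 z [87.4 88.9 90.4]
flange [ 152  294   52   35 1102] c [504.   56.9] s [20.4 30.2] a 9.79 z [84.7 88.9 90.1]
flange [367 296  49  32 930] c [502.5 -51.4] s [25.2 19. ] a 88.13 z [87.7 88.9 90. ]
flange [ 230  358  109   20 1385] c [467.4   2.2] s [13.5 58.3] a 0.37 z [87.8 88.9 89.9]
{'t': 3.75, 'q': array([-2.55743956e-03,  1.59490065e-01, -2.77875968e-01,  1.12857431e+00,
        7.06875196e-03,  3.14116711e+00]), 'qd': array([ 0.00058007,  0.00080169,  0.00094619, -0.00075466,  0.00246876,
       -0.00164087]), 'effort': array([ -2.32508853, -39.17490005,  31.32269382,  -1.53862171,
        -1.12943094,  -0.20204684]), 'tool_pos': array([529.15410485,   0.73552305, 105.47855769]), 'tcp_rot': array([-3.13452597e+00, -4.85899229e-03, -2.13190226e-03]), 'ft_force': array([-3.22857077,  4.88705585, 11.00217527]), 'ft_torque': array([ 0.7053742 ,  0.74239854, -0.22677947]), 'grasp_force': 61.140426993370056, 'width': 0.3895000565736887}
```

View pics/w2.png

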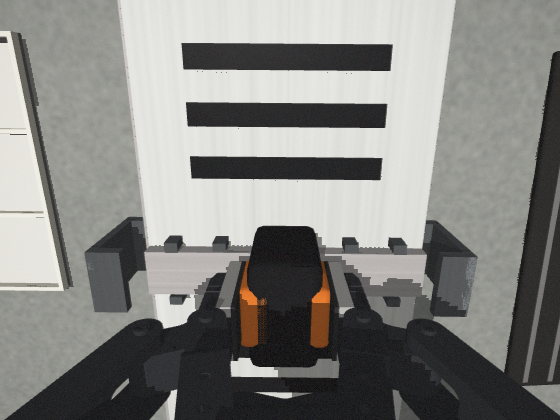

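play_rows(deltas=[[[0,0,-3,0,0,0,1],[0,0,-6,0,0,0,1],[0,0,-10,0,0,0,1],[0,0,-10,0,0,0,1]]])

```text
t: 4.15
tool_pos: [527.7, -0.3, 112.3]
tcp_rot: [-3.137, 0.0, -0.002]
ft_force: [0.6, 0.7, -6.2]
width: 0.387
grasp_force: 60.3
```

play_rows(deltas=[[[0,0,-20,0,0,0,1],[0,0,-50,0,0,0,1],[0,10,-80,0,0,0,1],[-2,40,-90,0,0,-1,1],[-5,80,-90,0,0,-2,1],[-10,120,-90,0,0,-3.4,1],[-16,160,-90,0,0,-3.4,1],[-20.5,200,-90,0,0,-3.4,1]]])

```text
t: 4.95
tool_pos: [506.0, -202.4, 200.8]
tcp_rot: [-3.137, 0.001, 0.057]
ft_force: [1.5, 0.4, -6.0]
width: 0.383
grasp_force: 61.8
```

play_rows(deltas=[[[0,30,0,0,0,0,1],[0,49,20,0,0,0,1],[0,49,50,0,0,0,1],[0,49,90,0,0,0,1],[0,49,120,0,0,0,1],[0,49,140,0,0,0,1],[0,49,150,0,0,0,1],[0,49,150,0,0,0,1]]])

```text
t: 5.75
tool_pos: [508.5, -248.5, 49.3]
tcp_rot: [-3.135, 0.003, 0.057]
ft_force: [-0.0, 0.4, -7.3]
width: 0.385
grasp_force: 61.9
```

```bash
python3 w.py w3;python3 - <<'E'
from h import *
for n in ['side','scene']: grab(n)
E
python3 m.py | grep -E "^(scene|side|mat|orange|covertop|yellow|tubetop)"
```

```text
5.8 [ 509.35 -248.89   50.72] [-1.797e+02  4.000e-02  3.270e+00] [-0.5 -0.4 -6.9]
scene
yellow [428 278] 323 c [400.8 345.6] s [86.5 41.4] a 9.3 z [41.8 68.9 73. ]
mat [370 157] 49 c [  3.8 -96.7] s [70.  27.7] a 8.8 z [ 5.6  9.7 11.6]
mat [403 183] 151 c [42.4 87.3] s [37.8 88.1] a 57.9 z [ 3.   8.9 11.8]
mat [158 184] 19 c [ 633.2 -483.7] s [ 7.8 28.7] a 81.2 z [ 3.5  8.1 11.8]
mat [193 193] 655 c [ 507.2 -246.7] s [256.9 148.3] a 3.4 z [1.9 5.1 8. ]
covertop [246 234] 12 c [638.1 -60.1] s [22.3 11.5] a 40.1 z [84.1 84.6 86.5]
covertop [287 256] 15 c [616.   67.7] s [31.9  4.6] a 0.9 z [84.1 84.6 86.1]
covertop [249 298] 76 c [754.4 113.6] s [23.8 57.3] a 41.2 z [84.3 90.4 94.7]
tubetop [383 153] 77 c [55.7 -8.1] s [117.4  35.8] a 80.4 z [62.2 66.6 70.1]
tubetop [192 162] 60 c [ 525.4 -424.2] s [29.2 61.1] a 30.6 z [62.2 68.6 74.4]
tubetop [232 189] 22 c [ 529.7 -244. ] s [ 4.8 23.7] a 10.3 z [62.3 68.5 73.9]
tubetop [240 190] 28 c [ 513.2 -223.2] s [12.3 20.8] a 47.2 z [62.4 67.4 72.8]
tubetop [271 214] 22 c [525.8 -77.7] s [ 6.1 28.4] a 82.9 z [64.8 69.7 74. ]
tubetop [274 218] 2
[... 1166 characters left out ...]
9 388] 1714 c [ 499.3 -548.9] s [ 27.5 248.4] a 85.6 z [84.6 91.2 94.7]
covertop [206 406] 1102 c [ 497.  -578.2] s [ 23.8 247.3] a 87.1 z [85.7 91.9 94.7]
tubetop [240  83] 36 c [399.1 587.7] s [47.2 12.6] a 10.4 z [62.6 67.9 74.4]
tubetop [280  87] 20 c [537.6 556.7] s [56.5 15.4] a 89.2 z [62.2 63.4 65. ]
tubetop [288 101] 97 c [641.3 475.1] s [ 19.6 165.9] a 88.6 z [62.1 66.7 74.7]
tubetop [339 143] 57 c [733.8 230.5] s [33.7 26.4] a 83.7 z [62.5 67.5 70.7]
tubetop [340 173] 54 c [731.8  82. ] s [23.7 57.9] a 66.8 z [63.3 68.1 74.5]
tubetop [ 88 189] 127 c [ 40.2 -29. ] s [131.4  47.5] a 56.3 z [62.3 67.1 71.7]
tubetop [341 189] 141 c [734.5  -1. ] s [73.5 67.4] a 82.4 z [62.3 67.5 71.9]
```

play_rows(deltas=[[[-1,0,6,0,0,0,1],[-1,0,10,0,0,0,1],[-1,0,13,0,0,0,1],[-1,0,14.5,0,0,0,1],[-1,0,14.5,0,0,0,1]]])

```text
t: 6.4
tool_pos: [508.5, -248.8, 36.6]
tcp_rot: [-3.137, -0.0, 0.057]
ft_force: [-1.4, 0.9, -4.0]
width: 0.387
grasp_force: 62.2
```

play_rows(deltas=[[[0,0,1,0,0,0,1],[0,0,1.5,0,0,0,1],[0,0,1.5,0,0,0,1]]])

```text
t: 6.7
tool_pos: [508.6, -248.9, 36.6]
tcp_rot: [-3.137, -0.001, 0.057]
ft_force: [-6.4, 2.4, 8.3]
width: 0.384
grasp_force: 63.8
```

play_rows(deltas=[[[0,0,0,0,0,0,0],[0,0,0,0,0,0,0],[0,0,0,0,0,0,0],[0,0,0,0,0,0,0],[0,0,-30,0,0,0,0],[0,0,-75,0,0,0,0],[0,0,-120,0,0,-8.5,0],[0,0,-165,0,0,-17,0]]])

```text
t: 7.5
tool_pos: [508.4, -249.6, 201.7]
tcp_rot: [-3.137, -0.002, 0.36]
ft_force: [0.5, 0.1, 0.2]
width: 1.003
grasp_force: 0.0
```

play_rows(deltas=[[[-3,-20,-30,0,0,-8.5,0],[-8,-60,-60,0,0,-17,0],[-12,-100,-60,0,0,-25.5,0],[-15,-140,-60,0,0,-34,0],[-18,-175,-60,0,0,-42.5,0],[-20,-210,-60,0,0,-51,0],[-20,-210,-60,0,0,-59.5,0],[-20,-210,-60,0,0,-68,0]]])

```text
t: 8.3
tool_pos: [416.8, -58.9, 261.5]
tcp_rot: [3.14, -0.005, 1.549]
ft_force: [-0.5, -0.2, -0.5]
width: 1.001
grasp_force: 0.0
```

play_rows(deltas=[[[45,0,0,0,0,-8.5,0],[95,0,0,0,0,-17,0],[144,0,0,0,0,-25.5,0],[193,5,0,0,0,-34,0],[242,8,0,0,0,-42.5,0],[291,12,0,0,0,-51,0],[340,18,0,0,0,-59.5,0],[389,20,0,0,0,-68,0]]])

```text
t: 9.1
tool_pos: [448.9, 330.6, 262.9]
tcp_rot: [3.136, -0.001, 2.734]
ft_force: [1.2, 0.1, 0.0]
width: 0.998
grasp_force: 0.0
```

play_rows(deltas=[[[0,0,0,0,0,-8.5,0],[0,0,0,0,0,-17,0],[0,0,0,0,0,-22.5,0],[0,0,0,0,0,-22.5,0],[0,0,0,0,0,-22.5,0]]])

```text
t: 9.6
tool_pos: [448.9, 328.4, 262.9]
tcp_rot: [3.136, 0.0, 3.118]
ft_force: [1.0, -0.5, -0.3]
width: 1.0
grasp_force: 0.0
```

```bash
cat > w2.py <<'E'
exec(open('w.py').read())
rep('captop',(abs(H-27)<6)&(S>120),(66,80))
rep('rack',(S<40)&(V>150),(1,14),300)
rep('fit',(S<60),(63,73))
E
python3 w2.py w4
```

```text
9.65 [448.85 328.25 262.87] [1.7970e+02 1.0000e-02 1.7864e+02] [ 0.2  0.3 -0. ]
captop [ 281  122   48   48 1214] c [421.8 349.7] s [42.8 42.9] a 33.67 z [70.1 71.9 73.4]
rack [ 142  180   68  137 5698] c [558.4 198.1] s [ 66.3 184.2] a 89.45 z [1.5 3.1 9.6]
rack [  0 204  26  97 964] c [558.9  -2.4] s [ 32.4 132.2] a 75.51 z [2.4 3.8 5.4]
fit [292 210  34  33 850] c [503.5 353.6] s [33.1 32.7] a 24.71 z [65.  68.1 69.8]
fit [517 229  15   7  58] c [515.2 568.6] s [ 4.9 14.4] a 21.67 z [63.3 68.2 72.9]
fit [459 231  13   6  49] c [514.8 509.4] s [ 4.1 12.4] a 20.6 z [63.5 67.9 72.8]
fit [ 31 241  25  31 260] c [528.3  80.6] s [19.7 30.9] a 89.75 z [63.2 66.6 72.6]
fit [ 445  255  115  101 5909] c [606.9 572.4] s [141.  129.1] a 89.94 z [63.  63.8 72.1]
fit [422 261   7  12  46] c [550.1 474.2] s [4.1 9.7] a 59.69 z [63.3 67.9 72.8]
fit [289 282  32  30 726] c [584.7 349.1] s [33.6 33.3] a 31.91 z [63.9 68.1 69.6]
fit [198 395  22  15 173] c [725.2 232.1] s [10.6 28.2] a 22.25 z [63.3 67.3 69. ]
```

View pics/w4.png

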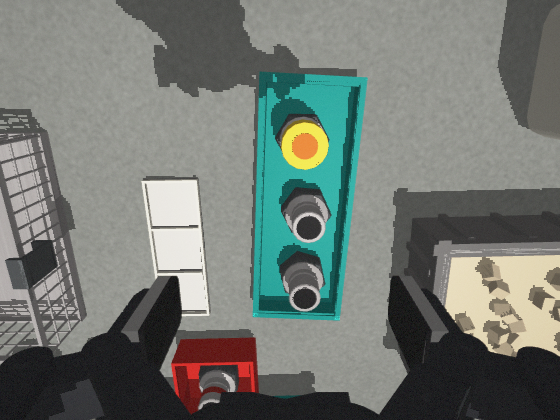

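play_rows(deltas=[[[14,10,35,0.3,0,-1.4,0],[27.6,20.8,70,0.3,0,-1.4,0],[27.6,20.8,115,0.3,0,-1.4,0],[27.6,20.8,155,0.3,0,-1.4,0],[27.6,20.8,190,0.3,0,-1.4,0],[27.6,20.8,212,0.3,0,-1.4,0],[27.6,20.8,212,0.3,0,-1.4,0],[27.6,20.8,212,0.3,0,-1.4,1]]])

```text
t: 10.45
tool_pos: [421.8, 350.7, 51.4]
tcp_rot: [-3.141, -0.0, -3.14]
ft_force: [1.4, 0.4, 1.2]
width: 0.859
grasp_force: 0.0
```

play_rows(deltas=[[[0,0,0,0,0,0,1],[0,0,0,0,0,0,1],[0,0,0,0,0,0,1],[0,0,0,0,0,0,1]]])

```text
t: 10.85
tool_pos: [422.7, 351.1, 53.0]
tcp_rot: [3.14, 0.003, -3.139]
ft_force: [-0.6, -2.6, 5.1]
width: 0.49
grasp_force: 60.2
```

play_rows(deltas=[[[0,0,-15,0,0,0,1],[0,0,-40,0,0,0,1],[0,0,-80,0,0,0,1],[-30,-35,-90,0,0,0,1],[-60,-70,-90,0,0,0,1],[-90,-105,-90,0,0,0,1],[-110,-130,-90,0,0,0,1],[-110,-130,-90,0,0,0,1]]])

```text
t: 11.65
tool_pos: [534.6, 218.4, 141.9]
tcp_rot: [-3.141, 0.002, 3.14]
ft_force: [0.6, -0.2, -0.1]
width: 0.485
grasp_force: 60.8
```

```bash
python3 w2.py w5; python3 - <<'E'
from h import *
grab('scene');grab('side')
E
python3 m.py | grep -E "^(sc|si|rack)"
```

```text
11.7 [533.32 219.73 141.7 ] [1.7998e+02 7.0000e-02 1.7996e+02] [-0.7  0.4 -0.4]
rack [ 21  23  23  19 325] c [419.1  42.6] s [14.6 11.5] a 88.8 z [2.6 3.9 5.3]
rack [  1  39  24  29 475] c [432.9  25.7] s [13.2 18.6] a 89.99 z [2.3 3.8 5.3]
rack [ 25  43  24  27 471] c [434.9  42.4] s [14.4 17.3] a 89.77 z [2.3 3.8 5.5]
rack [  8  72  23  27 440] c [454.6  25.5] s [13.6 18.1] a 89.24 z [2.3 3.8 5.4]
rack [ 31  73  23  25 445] c [454.6  42.1] s [14.6 16.7] a 89.54 z [2.4 3.8 5.1]
rack [ 37 101  22  24 410] c [474.1  41.7] s [14.6 16.8] a 89.97 z [2.4 3.9 5.3]
rack [ 15 102  21  27 410] c [475.9  25.2] s [18.4 14.5] a 3.68 z [2.3 3.8 5.2]
rack [ 217  102   85  160 6106] c [532.9 199.2] s [ 66.2 132.8] a 88.67 z [1.6 3.3 9.8]
rack [   0  120   38  164 2246] c [552.6   1.8] s [ 32.8 143.6] a 76.69 z [2.5 3.8 5.2]
rack [ 42 126  21  26 383] c [493.5  41.8] s [18.4 15.4] a 2.83 z [2.3 3.8 5.1]
rack [ 22 131  20  26 376] c [497.3  25.1] s [13.5 19.5] a 89.03 z [2.3 3.8 5.1]
rack [ 47 151  21  26 355] c [512.9  41.5] s [19.8 14.3] a 0.71 z [2.4 3.9 5.4]
rack [ 28 157  19  27 347] c [518.2  2
[... 2585 characters left out ...]
18] 12 c [466.6 -28.5] s [11.8  9.3] a 10.1 z [2.4 3.4 6.8]
rack [265 218] 14 c [484. -28.] s [11.9 13.9] a 0.8 z [2.2 4.  6. ]
rack [288 218] 12 c [551.4 -28.6] s [13.4  9.1] a 88.6 z [2.1 3.7 6.9]
rack [299 219] 13 c [585.8 -29.8] s [12.4  7.7] a 0.1 z [2.2 3.3 4.1]
rack [243 223] 13 c [417.6 -46.5] s [ 8.9 12.2] a 2.6 z [2.3 4.  5.7]
rack [248 223] 14 c [434.7 -46.8] s [11.4 12.4] a 72.0 z [2.2 2.8 5. ]
rack [254 223] 12 c [450.1 -45.8] s [ 9.  11.8] a 1.6 z [2.2 3.1 4.7]
rack [260 223] 13 c [467.9 -46.7] s [ 8.9 13.3] a 1.2 z [2.5 4.3 6.1]
rack [195 278] 372 c [ 321.6 -306. ] s [ 32.1 158.5] a 6.1 z [3.  6.3 9.7]
rack [ 33 356] 4943 c [  92.4 -512.2] s [211.3 135.2] a 8.9 z [2.3 5.1 8.5]
```

View pics/w5.png

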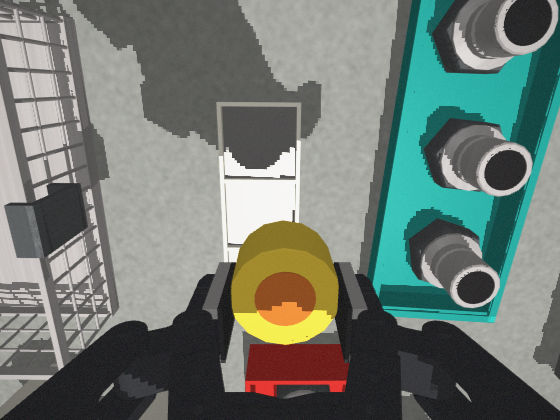

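```bash
python3 - <<'E'
from h import *
f=pickle.load(open('wrist.pkl','rb'))
for p in [(260,103),(260,178),(260,245),(218,103),(301,103),(221,170),(300,170)]: print(p,ray(f,*p,9).round(1))
E
```

```text
(260, 103) [467.1 201.8   9. ]
(260, 178) [523.4 200.6   9. ]
(260, 245) [580.4 199.3   9. ]
(218, 103) [467.1 171.2   9. ]
(301, 103) [467.2 231.8   9. ]
(221, 170) [517.  170.6   9. ]
(300, 170) [517.1 231.6   9. ]
```

play_rows(deltas=[[[-10,-10,20,0,0,0,1],[-19.7,-20,55,0,0,0,1],[-19.7,-20,85,0,0,0,1],[-19.7,-20,110,0,0,0,1],[-19.7,-20,122,0,0,0,1],[-19.7,-20,126,0,0,0,1],[-19.7,-20,127,0,0,0,1],[-19.7,-20,127,0,0,0,1]]])

```text
t: 12.6
tool_pos: [552.1, 202.4, 15.0]
tcp_rot: [3.141, 0.002, -3.137]
ft_force: [-0.3, 0.9, 1.5]
width: 0.482
grasp_force: 61.0
```

play_rows(deltas=[[[-0.5,-2.4,0,0,0,0,1],[-0.5,-2.4,1,0,0,0,1],[-0.5,-2.4,1.5,0,0,0,1],[-0.5,-2.4,1.5,0,0,0,1]]])

```text
t: 13.0
tool_pos: [552.6, 199.6, 14.6]
tcp_rot: [3.14, 0.002, -3.138]
ft_force: [-4.4, 0.6, 12.6]
width: 0.49
grasp_force: 62.3
```

play_rows(deltas=[[[0,0,-1.5,0,0,0,0],[0,0,-1.5,0,0,0,0],[0,0,-1.5,0,0,0,0],[0,0,-3,0,0,0,0],[0,0,-40,0,0,0,0],[0,0,-80,0,0,0,0],[30,25,-125,0,0,0,0],[60,50,-165,0,0,0,0]]])

```text
t: 13.8
tool_pos: [500.2, 241.6, 167.6]
tcp_rot: [-3.141, -0.0, -3.141]
ft_force: [0.4, 0.8, 0.2]
width: 1.001
grasp_force: 0.0
```

play_rows(deltas=[[[20,30,0,0,0,0,0],[30,60,0,0,0,0,0],[30,80,0,0,0,0,0],[30,80,0,0,0,0,0],[30,80,0,0,0,0,0]]])

```text
t: 14.3
tool_pos: [470.3, 321.6, 165.6]
tcp_rot: [-3.14, -0.001, -3.138]
ft_force: [-0.0, 0.1, 0.2]
width: 1.002
grasp_force: 0.0
```

```bash
cat > w3.py <<'E'
exec(open('w.py').read())
rep('cap',(abs(H-27)<6)&(S>120),(5,80))
rep('captop',(abs(H-27)<6)&(S>120),(29,40))
rep('fit',(S<60)&(P[...,1]>280)&(P[...,1]<420),(63,73),200)
rep('tray',(abs(H-88)<8)&(S>120),(22,33),200)
E
python3 w3.py w6
```

```text
14.35 [470.38 321.05 165.6 ] [-1.7992e+02 -5.0000e-02 -1.7985e+02] [ 0.3  0.1 -0. ]
cap [ 117  246   60   54 1463] c [552.5 190.7] s [36.8 64.4] a 29.41 z [ 6.4 31.5 33.9]
captop [117 258  51  42 821] c [544.7 197. ] s [29.  43.5] a 33.22 z [29.5 32.7 34.1]
fit [ 301  110   51   52 2002] c [421.9 349.8] s [33.4 33. ] a 0.66 z [66.4 68.2 69.7]
fit [ 303  227   47   44 1600] c [503.6 353.4] s [33.8 33.2] a 24.58 z [64.4 68.2 69.6]
fit [ 296  322   42   38 1272] c [584.3 348.7] s [33.8 32.8] a 3.15 z [63.9 68.1 69.6]
tray [ 247   33  168  333 9294] c [498.8 350.8] s [106.3 280.8] a 85.68 z [23.2 28.6 30.2]
```

View pics/w6.png

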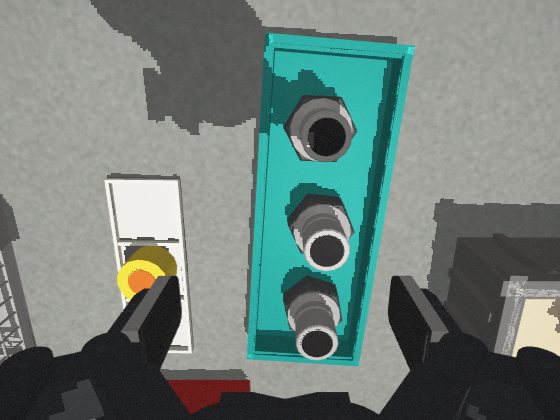

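play_rows(deltas=[[[25,15,15,0,0,0,0],[48.5,28.8,40,0,0,0,0],[48.5,28.8,80,0,0,0,0],[48.5,28.8,115,0,0,0,0],[48.5,28.8,133.5,0,0,0,0],[48.5,28.8,133.5,0,0,0,0],[48.5,28.8,133.5,0,0,0,0.7],[48.5,28.8,133.5,0,0,0,1]]])

```text
t: 15.15
tool_pos: [422.8, 350.5, 34.3]
tcp_rot: [3.14, 0.002, -3.14]
ft_force: [0.9, -0.4, -0.0]
width: 0.692
grasp_force: 0.0
```

play_rows(deltas=[[[0,0,0,0,0,0,1],[0,0,0,0,0,0,1],[0,0,0,0,0,0,1],[0,0,0,0,0,0,1]]])

```text
t: 15.55
tool_pos: [422.5, 350.7, 34.2]
tcp_rot: [3.141, 0.002, -3.139]
ft_force: [-0.5, -1.1, 5.9]
width: 0.386
grasp_force: 59.6
```

play_rows(deltas=[[[0,0,-20,0,0,0,1],[0,0,-65,0,0,0,1],[0,0,-110,0,0,0,1],[-10,-35,-133,0,0,0,1],[-20,-80,-133,0,0,0,1],[-30,-128,-133,0,0,0,1],[-33.6,-177,-133,0,0,0,1],[-33.6,-225,-133,0,0,0,1]]])

```text
t: 16.35
tool_pos: [455.8, 123.7, 165.8]
tcp_rot: [-3.141, 0.0, -3.138]
ft_force: [2.2, -0.5, -3.4]
width: 0.384
grasp_force: 60.4
```

play_rows(deltas=[[[0,-45,0,0,0,0,1],[0,-90,0,0,0,0,1],[0,-122,0,0,0,0,1],[0,-122,0,0,0,0,1],[0,-122,0,0,0,0,1]]])

```text
t: 16.85
tool_pos: [456.0, 2.9, 165.8]
tcp_rot: [3.141, -0.0, -3.141]
ft_force: [0.2, -0.1, -1.0]
width: 0.382
grasp_force: 60.5
```

```bash
cat > w4.py <<'E'
exec(open('w.py').read())
m=(Z>80)&(Z<92)&(P[...,0]>380)&(P[...,0]<680)&(abs(P[...,1])<110)
Q=P[m]; r=cv2.minAreaRect(Q[:,:2].astype(np.float32)); print('rim',m.sum(),np.round(r[0],1),np.round(r[1],1),round(r[2],2))
for a,b in [(-3,0),(0,3)]:
    for x0 in range(400,660,40):
        q=Q[(Q[:,0]>x0)&(Q[:,0]<x0+40)]; 
    
xs=np.arange(410,660,30)
for x in xs:
    q=Q[abs(Q[:,0]-x)<8]
    if len(q)>5: print(x,'y',np.percentile(q[:,1],[1,99]).round(1),len(q))
rep('keeper',(V<110),(98,110),20)
rep('floor',(S<60)&(abs(P[...,1])<60)&(P[...,0]>410)&(P[...,0]<650),(2,8),300)
rep('fit',(S<60)&(abs(P[...,1])<66)&(P[...,0]>405)&(P[...,0]<650),(60,73),200)
E
python3 w4.py w7
```

```text
16.9 [456.03   3.54 165.78] [ 1.7999e+02 -1.0000e-02 -1.7986e+02] [-0.5  0.6 -2. ]
rim 4500 [469.5   4. ] [122.7 170.3] 0.13
410 y [-60.5  70.8] 1768
440 y [-61.4  71.4] 401
470 y [-61.8  71.2] 359
500 y [-62.   70.8] 316
530 y [-77.   85.3] 162
keeper [154 299  27  30 568] c [520.1 -73. ] s [18.3 15.4] a 1.13 z [ 99.5 105.6 106.9]
keeper [388 302  28  27 491] c [521.   81.5] s [15.6 16.5] a 89.09 z [ 99.6 105.6 106.9]
floor [ 210  148  141  125 9984] c [484.6   0.7] s [119.1 117.3] a 89.65 z [2.5 3.9 5.4]
floor [239 338 100  26 918] c [631.4   8.2] s [ 28.9 101.1] a 1.18 z [2.8 4.2 7.7]
```

View pics/w7.png

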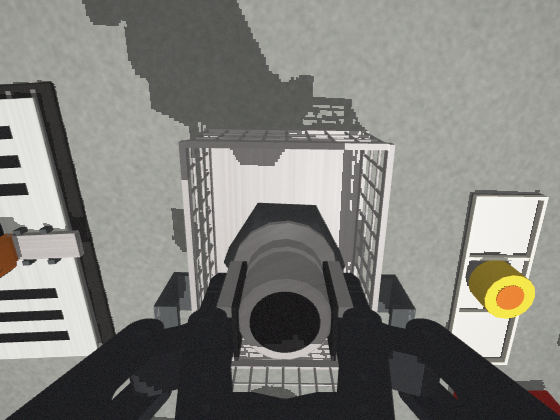

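play_rows(deltas=[[[0,1,30,0,0,0,1],[0,1,65,0,0,0,1],[0,1,95,0,0,0,1],[0,1,115,0,0,0,1],[0,1,125,0,0,0,1],[0,1,130,0,0,0,1],[0,1,132,0,0,0,1],[0,1,132,0,0,0,1]]])

```text
t: 17.7
tool_pos: [456.8, 4.7, 34.7]
tcp_rot: [-3.141, 0.001, -3.138]
ft_force: [0.3, 0.3, -1.5]
width: 0.384
grasp_force: 60.7
```

play_rows(deltas=[[[0,0,1,0,0,0,1],[0,0,1,0,0,0,1]]])

```text
t: 17.9
tool_pos: [457.2, 4.5, 34.2]
tcp_rot: [3.142, 0.003, -3.139]
ft_force: [-1.8, -0.1, 5.1]
width: 0.381
grasp_force: 61.4
```

play_rows(deltas=[[[0,0,0,0,0,0,0.3],[0,0,0,0,0,0,0.3],[0,0,0,0,0,0,0.3],[0,0,-30,0,0,0,0.3],[0,0,-70,0,0,0,0.3],[0,0,-110,0,0,0,0.3],[0,0,-145,0,0,0,0.3],[0,20,-150,0,0,0,0]]])

```text
t: 18.7
tool_pos: [458.3, 23.6, 187.3]
tcp_rot: [-3.141, 0.007, -3.141]
ft_force: [0.9, 0.6, -0.1]
width: 0.846
grasp_force: 0.0
```

play_rows(deltas=[[[-5,45,0,0,0,0,0],[-10,94,0,0,0,0,0],[-15,143,0,0,0,0,0],[-20,192,0,0,0,0,0],[-25,240,0,0,0,0,0],[-30,289,0,0,0,0,0],[-30,310,0,0,0,0,0],[-30,310,0,0,0,0,0]]])

```text
t: 19.5
tool_pos: [484.8, 336.9, 181.7]
tcp_rot: [-3.141, -0.001, -3.135]
ft_force: [-0.1, -1.0, -0.7]
width: 1.004
grasp_force: 0.0
```

```bash
python3 w3.py w8;python3 - <<'E'
from h import *
grab('scene');grab('side')
E
python3 m.py | grep -E "^(sc|si|tube)"
```

```text
19.55 [484.8  335.18 181.98] [-1.7992e+02 -6.0000e-02 -1.7971e+02] [ 0.5 -0.4 -0.4]
cap [ 105  224   59   56 1858] c [552.5 193.9] s [43.4 58.8] a 14.88 z [ 6.6 32.3 34.1]
captop [ 105  234   51   46 1248] c [550.7 200.8] s [43.3 43.2] a 14.91 z [29.8 32.8 34.2]
fit [ 283  201   44   43 1493] c [503.7 353.5] s [33.7 32.8] a 2.06 z [65.  68.1 69.6]
fit [ 277  294   40   38 1196] c [584.5 348.8] s [33.6 32.3] a 0.24 z [64.  68.1 69.6]
tray [ 232   14  157  328 8885] c [499.2 350.7] s [106.3 281.5] a 85.71 z [23.1 28.6 30.2]
scene
tubetop [383 156] 119 c [34.6 25.3] s [ 65.9 139.6] a 34.9 z [62.2 66.7 71.7]
tubetop [192 162] 57 c [ 526. -422.] s [29.6 57.9] a 34.2 z [62.4 68.6 74.1]
tubetop [233 185] 49 c [ 506.9 -245.1] s [43. 24.] a 12.5 z [62.1 63.1 65.2]
tubetop [271 215] 19 c [525.7 -77.6] s [ 4.8 29. ] a 85.8 z [63.9 69.  73.9]
tubetop [310 217] 96 c [455.5   6.2] s [33.5 32.1] a 75.3 z [62.9 66.8 69.6]
tubetop [275 218] 23 c [525.6 -63.5] s [33.5  7.2] a 6.1 z [62.2 64.1 72.4]
tubetop [312 245] 56 c [528.   79.2] s [22.4 30.8] a 88.8 z [62.3 66.4 73.5]
tubetop [220 264] 182 c [73
[... 831 characters left out ...]

tubetop [340 173] 63 c [732.4  83.9] s [28.7 59.1] a 66.7 z [62.3 69.3 74.6]
tubetop [276 176] 13 c [525.5  82.6] s [27.3  6.3] a 7.5 z [70.3 72.8 74.7]
tubetop [276 180] 28 c [526.3  70. ] s [30.5  9.8] a 3.8 z [62.3 64.3 74.1]
tubetop [341 189] 149 c [ 7.345e+02 -7.000e-01] s [71.9 67.5] a 83.4 z [62.3 67.3 71.9]
tubetop [121 193] 16 c [68.4  0.3] s [ 5.8 49.8] a 0.3 z [62.4 64.7 69.3]
tubetop [252 194] 88 c [455.6   1.5] s [29.4 36.4] a 1.9 z [63.3 67.3 71.2]
tubetop [ 75 208] 35 c [-37.1 -57.2] s [10.8 67.5] a 55.6 z [62.4 67.3 71.6]
tubetop [276 219] 33 c [524.4 -83.4] s [ 5.6 28.1] a 84.8 z [62.4 68.5 74.5]
tubetop [266 270] 110 c [ 505.8 -251.6] s [42.9 26.4] a 0.5 z [62.2 63.6 66.5]
```

play_rows(deltas=[[[-10,10,20,0,0,0,0],[-18.8,18.5,50,0,0,0,0],[-18.8,18.5,90,0,0,0,0],[-18.8,18.5,125,0,0,0,0],[-18.8,18.5,149,0,0,0,0],[-18.8,18.5,149,0,0,0,0],[-18.8,18.5,149,0,0,0,0.7],[-18.8,18.5,149,0,0,0,1]]])

```text
t: 20.45
tool_pos: [505.2, 353.0, 36.0]
tcp_rot: [3.14, 0.003, -3.14]
ft_force: [-0.9, -0.4, 1.5]
width: 0.69
grasp_force: 0.0
```

play_rows(deltas=[[[0,0,0,0,0,0,1],[0,0,0,0,0,0,1],[0,0,0,0,0,0,1],[0,0,0,0,0,0,1]]])

```text
t: 20.85
tool_pos: [505.0, 353.5, 35.8]
tcp_rot: [3.14, 0.003, -3.139]
ft_force: [-0.4, -1.4, 6.5]
width: 0.38
grasp_force: 59.8
```

play_rows(deltas=[[[0,0,-20,0,0,0,1],[0,0,-65,0,0,0,1],[0,0,-110,0,0,0,1],[-5,-35,-133,0,0,0,1],[-10,-80,-133,0,0,0,1],[-15,-128,-133,0,0,0,1],[-20,-177,-133,0,0,0,1],[-23.5,-225,-133,0,0,0,1]]])

```text
t: 21.65
tool_pos: [527.9, 126.5, 166.9]
tcp_rot: [-3.141, 0.0, -3.138]
ft_force: [0.8, 0.6, -2.2]
width: 0.378
grasp_force: 60.5
```

play_rows(deltas=[[[0,-45,0,0,0,0,1],[0,-90,0,0,0,0,1],[0,-124,0,0,0,0,1],[0,-124,0,0,0,0,1],[0,-124,0,0,0,0,1]]])

```text
t: 22.15
tool_pos: [528.3, 3.5, 166.8]
tcp_rot: [3.141, -0.0, -3.14]
ft_force: [0.5, 1.1, -2.9]
width: 0.384
grasp_force: 60.5
```

play_rows(deltas=[[[0,1,30,0,0,0,1],[0,1,65,0,0,0,1],[0,1,95,0,0,0,1],[0,1,115,0,0,0,1],[0,1,125,0,0,0,1],[0,1,130,0,0,0,1],[0,1,132,0,0,0,1],[0,1,132.5,0,0,0,1]]])

```text
t: 22.95
tool_pos: [529.0, 5.7, 35.8]
tcp_rot: [3.141, 0.001, -3.138]
ft_force: [-4.9, 2.4, 5.7]
width: 0.378
grasp_force: 61.0
```

play_rows(deltas=[[[0,0,0.5,0,0,0,1],[0,0,0.5,0,0,0,1]]])

```text
t: 23.15
tool_pos: [529.0, 5.7, 35.7]
tcp_rot: [3.141, 0.002, -3.138]
ft_force: [-4.9, 2.3, 7.5]
width: 0.381
grasp_force: 61.4
```

play_rows(deltas=[[[0,0,0,0,0,0,0.3],[0,0,0,0,0,0,0.3],[0,0,0,0,0,0,0.3],[0,0,-30,0,0,0,0.3],[0,0,-70,0,0,0,0.3],[0,0,-110,0,0,0,0.3],[0,0,-145,0,0,0,0.3],[0,20,-150,0,0,0,0]]])

```text
t: 23.95
tool_pos: [530.8, 24.0, 188.9]
tcp_rot: [-3.141, 0.008, -3.141]
ft_force: [0.6, -0.2, -0.2]
width: 0.849
grasp_force: 0.0
```

play_rows(deltas=[[[-5,45,0,0,0,0,0],[-10,94,0,0,0,0,0],[-15,143,0,0,0,0,0],[-20,192,0,0,0,0,0],[-25,240,0,0,0,0,0],[-30,289,0,0,0,0,0],[-30,310,0,0,0,0,0],[-30,310,0,0,0,0,0]]])

```text
t: 24.75
tool_pos: [557.2, 338.0, 182.7]
tcp_rot: [-3.141, -0.001, -3.135]
ft_force: [0.3, -0.5, 0.3]
width: 1.003
grasp_force: 0.0
```

```bash
python3 w3.py w9;python3 - <<'E'
from h import *
grab('scene');grab('side')
E
python3 m.py | grep -E "^(sc|si|tube.*c .(4[0-9][0-9]|5[0-9][0-9]|6))"
```

```text
24.8 [557.24 336.16 183.04] [-1.7994e+02 -4.0000e-02 -1.7971e+02] [-0.4 -0.5  0.6]
cap [  91  147   64   57 2064] c [551. 201.] s [43.2 43.6] a 60.15 z [ 7.  32.4 34.1]
captop [  91  151   55   53 1513] c [550.6 200.9] s [43.2 43. ] a 26.48 z [30.2 32.7 34.1]
fit [ 275  211   44   43 1459] c [584.7 348.6] s [33.  33.7] a 44.39 z [64.3 68.2 69.7]
tray [ 227    0  157  276 6571] c [526.2 348.7] s [106.4 225.2] a 85.75 z [22.9 28.6 30.2]
scene
tubetop [271 214] 26 c [525.7 -80.4] s [ 6.7 28.9] a 89.1 z [65.  70.  74.9]
tubetop [310 217] 93 c [456.3   7.1] s [33.9 30.7] a 16.5 z [62.8 67.  70.1]
tubetop [275 218] 22 c [525.9 -63.4] s [30.2  8.5] a 8.3 z [62.1 65.2 71. ]
tubetop [292 230] 105 c [527.1   7.1] s [32.6 32. ] a 49.9 z [62.9 67.1 69.4]
tubetop [312 245] 60 c [529.   79.4] s [32.7 22.1] a 3.3 z [62.6 65.7 74.5]
tubetop [393 324] 200 c [584.8 348. ] s [32.  31.7] a 21.7 z [62.8 67.  69.8]
tubetop [555 344] 51 c [402.  588.2] s [43.2  7.1] a 15.5 z [62.4 67.4 74.7]
tubetop [499 384] 24 c [560.8 538.7] s [11.6  7.4] a 71.3 z [62.7 73.4 74.8]
side
tubetop [279 101] 17 c [538.5 477.6] s [13.1 27.8] a 75.6 z [62.4 65.2 74.6]
tubetop [292 122] 53 c [582.  345.4] s [29.4 32.3] a 11.3 z [62.8 66.9 69.9]
tubetop [276 176] 12 c [525.2  82.9] s [ 3.8 27.7] a 84.2 z [69.3 71.9 74.7]
tubetop [276 181] 23 c [526.6  69.2] s [12.1 30.8] a 86.9 z [62.6 64.6 72.7]
tubetop [119 189] 40 c [66.8 -0.2] s [11.6 73.3] a 2.8 z [62.7 67.  73.4]
tubetop [252 194] 85 c [455.5   3.3] s [29.4 34.3] a 1.7 z [63.6 67.3 70.6]
tubetop [276 194] 86 c [525.8   2.3] s [32.  29.4] a 89.7 z [62.9 67.6 71. ]
tubetop [276 219] 30 c [524.5 -83. ] s [27.9  5. ] a 4.9 z [63.7 68.7 74.3]
```

play_rows(deltas=[[[-14,7,20,0,0,0,0],[-26.5,12.5,50,0,0,0,0],[-26.5,12.5,90,0,0,0,0],[-26.5,12.5,125,0,0,0,0],[-26.5,12.5,150,0,0,0,0],[-26.5,12.5,150,0,0,0,0],[-26.5,12.5,150,0,0,0,0.7],[-26.5,12.5,150,0,0,0,1]]])

```text
t: 25.7
tool_pos: [585.3, 347.6, 36.2]
tcp_rot: [3.14, 0.003, -3.14]
ft_force: [0.1, 0.3, 0.4]
width: 0.692
grasp_force: 0.0
```

play_rows(deltas=[[[0,0,0,0,0,0,1],[0,0,0,0,0,0,1],[0,0,0,0,0,0,1],[0,0,0,0,0,0,1]]])

```text
t: 26.1
tool_pos: [584.9, 348.1, 35.8]
tcp_rot: [3.141, 0.003, -3.139]
ft_force: [0.0, -2.2, 6.3]
width: 0.382
grasp_force: 59.5
```

play_rows(deltas=[[[0,0,-20,0,0,0,1],[0,0,-65,0,0,0,1],[0,0,-110,0,0,0,1],[-3,-35,-133,0,0,0,1],[-6,-80,-133,0,0,0,1],[-10,-128,-133,0,0,0,1],[-15,-177,-133,0,0,0,1],[-15,-225,-133,0,0,0,1]]])

```text
t: 26.9
tool_pos: [599.6, 121.2, 166.8]
tcp_rot: [-3.141, 0.0, -3.138]
ft_force: [1.5, -0.1, -3.2]
width: 0.386
grasp_force: 60.4
```

play_rows(deltas=[[[0,-45,0,0,0,0,1],[0,-90,0,0,0,0,1],[0,-119,0,0,0,0,1],[0,-119,0,0,0,0,1],[0,-119,0,0,0,0,1]]])

```text
t: 27.4
tool_pos: [599.8, 3.4, 166.8]
tcp_rot: [3.141, -0.0, -3.14]
ft_force: [-0.4, 0.2, -2.5]
width: 0.384
grasp_force: 60.4
```

play_rows(deltas=[[[0,1,30,0,0,0,1],[0,1,65,0,0,0,1],[0,1,95,0,0,0,1],[0,1,115,0,0,0,1],[0,1,125,0,0,0,1],[0,1,130,0,0,0,1],[0,1,132,0,0,0,1],[0,1,132.5,0,0,0,1]]])

```text
t: 28.2
tool_pos: [600.5, 5.5, 35.9]
tcp_rot: [3.141, 0.002, -3.138]
ft_force: [-4.0, 1.4, 5.1]
width: 0.382
grasp_force: 60.9
```

play_rows(deltas=[[[0,0,0.5,0,0,0,1],[0,0,0.5,0,0,0,1]]])

```text
t: 28.4
tool_pos: [600.5, 5.5, 35.9]
tcp_rot: [3.141, 0.002, -3.138]
ft_force: [-4.8, 1.8, 7.8]
width: 0.383
grasp_force: 61.5
```

play_rows(deltas=[[[0,0,0,0,0,0,0.3],[0,0,0,0,0,0,0.3],[0,0,0,0,0,0,0.3],[0,0,-30,0,0,0,0.3],[0,0,-70,0,0,0,0.3],[0,0,-110,0,0,0,0.3],[0,0,-150,0,0,0,0.3],[20,-20,-170,0,0,-3.3,0]]])

```text
t: 29.2
tool_pos: [582.6, -14.1, 207.2]
tcp_rot: [-3.141, 0.006, -3.078]
ft_force: [0.4, -0.7, 0.7]
width: 0.849
grasp_force: 0.0
```

play_rows(deltas=[[[20,-40,0,0,0,0,0],[40,-80,0,0,0,0,0],[55,-125,0,0,0,0,0],[65,-172,0,0,0,0,0],[65,-215,0,0,0,0,0],[65,-232,0,0,0,0,0],[65,-232,0,0,0,0,0],[65,-232,0,0,0,0,0]]])

```text
t: 30.0
tool_pos: [529.2, -250.4, 203.6]
tcp_rot: [3.141, -0.0, -3.081]
ft_force: [0.5, 0.1, -0.0]
width: 1.002
grasp_force: 0.0
```

```bash
cat > w5.py <<'E'
exec(open('w.py').read())
rep('orange',(abs(H-11)<6)&(S>150),(56,72))
rep('handle',(V<70),(56,72))
rep('flange',(S<60)&(V>100),(14,26),300)
E
python3 w5.py w10;python3 - <<'E'
from h import *
grab('scene');grab('side')
E
python3 m.py | grep -E "^(sc|si|tube.*c .(4[0-9][0-9]|5[0-9][0-9]|6))"
```

```text
30.05 [ 529.28 -249.78  203.72] [ 1.7998e+02 -2.0000e-02 -1.7649e+02] [-0.3 -0.2 -0. ]
orange [250 146  18  33 553] c [ 508.4 -271. ] s [25.4 13.6] a 2.65 z [59.  63.4 65.2]
orange [308 146  18  34 545] c [ 506.3 -225.2] s [25.8 13.5] a 3.56 z [60.2 63.4 65.1]
handle [   0    0   27  115 1582] c [ 443.1 -450. ] s [ 2.9 79.1] a 85.81 z [56.4 64.3 71.8]
handle [ 36 133  25   6  53] c [ 497.  -433.7] s [21.6  0.6] a 85.3 z [56.4 63.3 69.6]
handle [ 270  133   36   58 1935] c [ 507.2 -247.8] s [45.3 27.6] a 4.18 z [60.5 63.6 65.2]
handle [485 181  31  39 368] c [523.1 -79.2] s [15.1 34.1] a 61.97 z [60.2 66.  71.8]
handle [ 20 199  16  35 207] c [ 563.7 -459. ] s [ 2.1 32.6] a 85.91 z [56.6 65.2 71.6]
handle [543 222  17  27 366] c [554.6 -25.9] s [24.9 14.2] a 18.17 z [67.2 68.6 70. ]
handle [ 22 230   8  14  44] c [ 579.7 -460. ] s [ 1.7 11.4] a 85.52 z [65.1 70.1 71.9]
handle [ 24 232  15  38 181] c [ 597.5 -461.7] s [ 2.4 33.3] a 85.37 z [56.6 64.  71.7]
handle [ 27 267  11  16  60] c [ 618.2 -463.1] s [ 1.7 14.8] a 82.45 z [59.9 65.7 71.3]
handle [ 13 279   6  12  45] c [ 629.7 -480
[... 596 characters left out ...]
ubetop [310 217] 94 c [455.9   7.1] s [32.  32.4] a 75.3 z [62.4 66.6 69.4]
tubetop [275 218] 23 c [526.9 -62.9] s [34.4  7.7] a 6.3 z [62.5 65.7 69.2]
tubetop [278 229] 102 c [551.1 -19.7] s [33.4 31.1] a 11.6 z [63.6 67.3 70.1]
tubetop [272 244] 118 c [600.6   7.6] s [30.3 30. ] a 45.7 z [62.5 67.  69.2]
tubetop [312 245] 57 c [528.3  79.3] s [31.3 23.1] a 2.1 z [62.2 65.7 74. ]
tubetop [555 344] 48 c [403.  588.1] s [42.9  6.5] a 15.2 z [63.4 67.7 74.6]
tubetop [499 384] 22 c [560.9 538.5] s [ 7.3 12.5] a 0.3 z [63.  73.3 74.7]
side
tubetop [252 194] 88 c [455.5   2.3] s [29.3 35.3] a 1.0 z [62.7 66.7 69.8]
tubetop [305 194] 50 c [6.054e+02 6.000e-01] s [35. 17.] a 79.6 z [62.4 67.3 70.5]
```

View pics/w10.png

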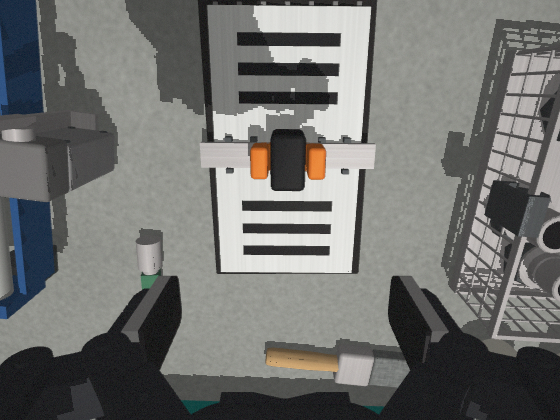

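play_rows(deltas=[[[11,1.5,35,0,0,0,0],[21.8,3,75,0,0,0,0],[21.8,3,115,0,0,0,0],[21.8,3,145,0,0,0,0],[21.8,3,165.5,0,0,0,0],[21.8,3,165.5,0,0,0,0],[21.8,3,165.5,0,0,0,0.4],[21.8,3,165.5,0,0,0,1]]])

```text
t: 30.95
tool_pos: [508.4, -249.1, 40.1]
tcp_rot: [-3.14, 0.002, -3.08]
ft_force: [-0.9, 1.0, 2.0]
width: 0.692
grasp_force: 1.2
```

play_rows(deltas=[[[0,0,0,0,0,0,1],[0,0,0,0,0,0,1],[0,0,0,0,0,0,1],[0,0,0,0,0,0,1],[0,0,0,0,0,0,1]]])

```text
t: 31.45
tool_pos: [508.7, -249.2, 41.3]
tcp_rot: [-3.141, 0.004, -3.081]
ft_force: [-1.4, 3.1, 12.4]
width: 0.384
grasp_force: 60.7
```

play_rows(deltas=[[[0,0,-10,0,0,0,1],[0,0,-45,0,0,0,1],[0,0,-90,0,0,0,1],[0,0,-130,0,0,0,1],[-5,35,-150,0,0,0,1],[-11,80,-150,0,0,1,1],[-18,125,-150,0,0,2,1],[-24,170,-150,0,0,3.9,1]]])

```text
t: 32.25
tool_pos: [520.3, -76.5, 188.2]
tcp_rot: [-3.141, -0.001, 3.132]
ft_force: [2.1, 0.6, -6.3]
width: 0.381
grasp_force: 62.0
```

play_rows(deltas=[[[-3,40,0,0,0,0,1],[-6,79,0,0,0,0,1],[-6,79,0,0,0,0,1],[-6,79,0,0,0,0,1],[-6,79,0,0,0,0,1]]])

```text
t: 32.75
tool_pos: [527.1, 0.4, 188.0]
tcp_rot: [-3.141, -0.001, 3.134]
ft_force: [0.1, -0.1, -6.7]
width: 0.381
grasp_force: 62.2
```

```bash
python3 w.py w11; python3 - <<'E'
from h import *
f=grab('scene');save(f,'s11');g=grab('side');save(g,'d11')
a=cv2.resize(f['color'][170:310,220:380],None,fx=2.5,fy=2.5);b=cv2.resize(g['color'][140:280,200:360],None,fx=2.5,fy=2.5)
cv2.imwrite('pics/c11.png',np.hstack([a,b]))
E
```

```text
32.8 [5.2719e+02 1.2000e-01 1.8806e+02] [-1.7996e+02 -5.0000e-02  1.7950e+02] [ 0.4 -0.6 -7.7]
```

View pics/c11.png

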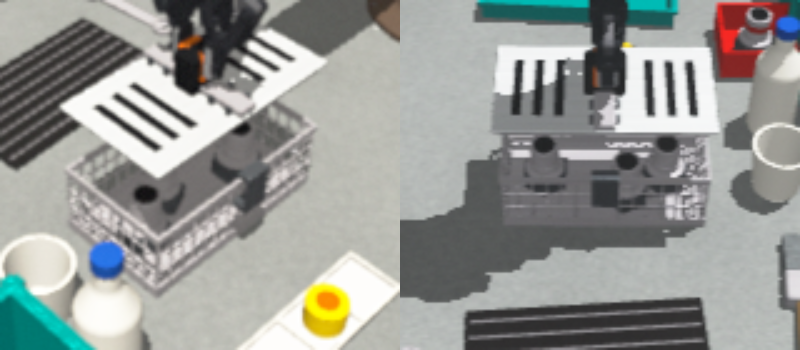

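play_rows(deltas=[[[-1.6,3,15,0,0,0,1],[-1.6,3,35,0,0,0,1],[-1.6,3,50,0,0,0,1],[-1.6,3,58,0,0,0,1],[-1.6,3,64,0,0,0,1],[-1.6,3,67,0,0,0,1],[-1.6,3,67,0,0,0,1]]])

```text
t: 33.6
tool_pos: [529.2, 3.8, 121.4]
tcp_rot: [-3.141, 0.0, 3.134]
ft_force: [-0.1, 0.1, -6.3]
width: 0.38
grasp_force: 62.2
```

play_rows(deltas=[[[0,0,2,0,0,0,1],[0,0,4,0,0,0,1],[0,0,6,0,0,0,1],[0,0,8,0,0,0,1],[0,0,8,0,0,0,1]]])

```text
t: 34.1
tool_pos: [528.9, 4.1, 112.9]
tcp_rot: [-3.141, -0.001, 3.134]
ft_force: [-0.2, -0.3, -6.8]
width: 0.381
grasp_force: 62.2
```

Free so far; it's inside. Lower to seat.

play_rows(deltas=[[[0,0,1,0,0,0,1],[0,0,2,0,0,0,1],[0,0,3,0,0,0,1],[0,0,4,0,0,0,1],[0,0,4,0,0,0,1]]])

```text
t: 34.6
tool_pos: [529.2, 4.0, 110.4]
tcp_rot: [-3.141, 0.001, 3.134]
ft_force: [-4.2, 0.9, 3.3]
width: 0.38
grasp_force: 63.6
```

play_rows(deltas=[[[0,0,-0.5,0,0,0,0.5],[0,0,-0.5,0,0,0,0],[0,0,-0.5,0,0,0,0],[0,0,-0.5,0,0,0,0],[0,0,-25,0,0,0,0],[0,0,-70,0,0,0,0],[0,0,-115,0,0,0,0],[0,0,-145,0,0,0,0]]])

```text
t: 35.4
tool_pos: [529.9, 4.1, 257.8]
tcp_rot: [-3.141, 0.004, 3.134]
ft_force: [1.1, 0.0, 0.9]
width: 1.002
grasp_force: 0.0
```

play_rows(deltas=[[[-10,0,0,0,0,0,0],[-10,0,0,0,0,0,0],[-10,0,0,0,0,0,0]]])

```text
t: 35.7
tool_pos: [538.8, 4.0, 252.7]
tcp_rot: [-3.141, -0.002, 3.134]
ft_force: [0.3, 1.1, -1.0]
width: 1.003
grasp_force: 0.0
```

```bash
python3 w1.py w12
```

```text
35.75 [538.48   3.98 252.56] [-1.7998e+02 -1.7000e-01  1.7957e+02] [-0.   0.1  0.1]
orange [245 165  19  35 619] c [527.9 -17.6] s [13.6 25.6] a 88.48 z [126.6 132.5 133.9]
orange [306 165  19  35 606] c [528.2  28.2] s [25.4 13.5] a 0.19 z [128.4 132.5 133.9]
handle [ 266  152   38   60 2142] c [528.    5.4] s [27.8 45.3] a 89.88 z [128.6 132.6 134.1]
flange [  198    16   174   144 18456] c [463.1   5.1] s [134.1 109.3] a 89.42 z [87.2 88.9 90.4]
flange [  208   186   152   107 11236] c [594.9   3.7] s [134.2 106.9] a 89.4 z [87.2 88.9 90.3]
flange [349 342  56  34 491] c [723.4  94.9] s [23.5 57.7] a 20.69 z [82.5 88.8 94.7]
```

View pics/w12.png

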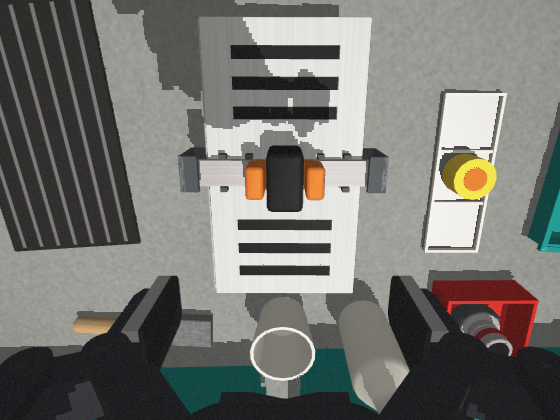

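play_rows(deltas=[[[8,-45,0,0,0,1,1],[16,-93,0,0,0,2,1],[24,-141,0,0,0,3,1],[32,-189,0,0,0,3.9,1],[40,-237,0,0,0,3.9,1],[48,-285,0,0,0,3.9,1],[56,-333,0,0,0,3.9,1],[61,-375,0,0,0,3.9,1]]])

```text
t: 36.55
tool_pos: [473.7, -372.4, 252.9]
tcp_rot: [3.141, -0.002, 3.065]
ft_force: [1.3, 0.2, -0.4]
width: 0.003
grasp_force: 0.0
```

play_rows(deltas=[[[0,0,0,0,0,0,1],[0,0,0,0,0,0,1],[0,0,0,0,0,0,1]]])

```text
t: 36.85
tool_pos: [475.1, -369.6, 253.6]
tcp_rot: [3.141, -0.001, 3.067]
ft_force: [0.7, 0.4, 1.0]
width: -0.001
grasp_force: 0.0
```

```bash
cat > w6.py <<'E'
exec(open('w.py').read())
rep('red',((H<6)|(H>174))&(S>140),(120,175))
rep('body',(S<60),(108,117),100)
E
python3 w6.py w13
```

```text
36.9 [ 475.32 -369.36  253.96] [ 1.7997e+02 -5.0000e-02  1.7574e+02] [ 0.7 -0.6 -0.7]
red [187 195  33  31 861] c [ 473.3 -424.7] s [21.6 16.7] a 85.7 z [147.8 163.6 166.6]
body [ 193  197   51   62 1956] c [ 505.5 -427.5] s [42.3 54.5] a 85.8 z [109.3 112.7 114.2]
```

View pics/w13.png

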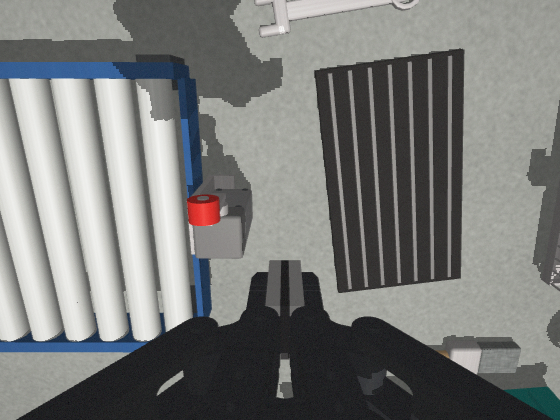

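play_rows(deltas=[[[-2,0,40,0,0,0,1],[-2,0,80,0,0,0,1],[-2,0,108,0,0,0,1],[-2,0,116,0,0,0,1],[-2,-12,116,0,0,0,1],[-2,-22,116,0,0,0,1],[-2,-28,116,0,0,0,1],[-2,-28,116,0,0,0,1]]])

```text
t: 37.7
tool_pos: [475.7, -400.4, 139.8]
tcp_rot: [-3.14, 0.002, 3.065]
ft_force: [0.1, -0.2, 0.3]
width: 0.002
grasp_force: 0.0
```

play_rows(deltas=[[[0,-5,0,0,0,0,1],[0,-10,0,0,0,0,1],[0,-15,0,0,0,0,1],[0,-20,0,0,0,0,1],[0,-24,0,0,0,0,1],[0,-28,0,0,0,0,1],[0,-28,0,0,0,0,1]]])

```text
t: 38.4
tool_pos: [472.8, -426.3, 137.4]
tcp_rot: [3.14, -0.001, 3.066]
ft_force: [1.6, 4.2, -3.0]
width: -0.002
grasp_force: 2.3
```

```bash
python3 w6.py w14; python3 - <<'E'
from h import *
grab('side');grab('scene')
E
python3 m.py | grep -E "^(sc|si|red)"
```

```text
38.45 [ 472.82 -426.15  137.5 ] [ 1.7992e+02 -7.0000e-02  1.7567e+02] [ 0.6  5.  -2.9]
red [ 198  261   54   62 2561] c [ 471.2 -449.4] s [21.6 17.3] a 83.79 z [140.4 157.2 160.2]
body [258 257  38   9 111] c [ 477.9 -429.1] s [18.8  1.3] a 85.52 z [108.1 110.6 116.9]
scene
side
red [254 342] 14 c [ 470.1 -461. ] s [ 1.3 12.2] a 86.6 z [148.3 151.3 154.6]
```

play_rows(deltas=[[[0,-4,0,0,0,0,1],[0,-8,0,0,0,0,1],[0,-9,0,0,0,0,1],[0,-9,0,0,0,0,1]]])

```text
t: 38.95
tool_pos: [472.1, -435.1, 138.3]
tcp_rot: [3.141, -0.001, 3.066]
ft_force: [-0.4, 5.2, -1.1]
width: 0.002
grasp_force: 2.3
```

```bash
python3 w6.py w15
```

```text
39.0 [ 472.15 -435.05  138.34] [ 1.7997e+02 -3.0000e-02  1.7567e+02] [ 0.1  5.9 -2. ]
red [ 205  255   52   59 2283] c [ 470.7 -456.2] s [21.5 17.1] a 85.98 z [135.4 152.5 155.3]
body [277 256  40  20 244] c [ 479.9 -425.7] s [23.5  8.9] a 57.92 z [108.1 110.3 114.7]
body [319 281  21  42 613] c [ 505.3 -410.5] s [25.3 10.4] a 5.46 z [108.7 112.4 113.9]
```

play_rows(deltas=[[[0,8,0,0,0,0,1],[0,16,0,0,0,0,1],[0,24,0,0,0,0,1],[0,32,0,0,0,0,1],[0,40,0,0,0,0,1],[0,60,0,0,0,0,1],[0,75,-30,0,0,0,1],[0,75,-80,0,0,0,1]]])

```text
t: 39.8
tool_pos: [476.5, -356.9, 215.7]
tcp_rot: [3.137, -0.007, 3.068]
ft_force: [1.1, -0.3, 0.0]
width: -0.001
grasp_force: 0.0
```

play_rows(deltas=[[[0,0,-20,0,0,0,1],[0,0,-40,0,0,0,1],[0,0,-40,0,0,0,1],[0,0,-40,0,0,0,1]]])

```text
t: 40.2
tool_pos: [478.2, -360.2, 258.0]
tcp_rot: [-3.141, 0.0, 3.066]
ft_force: [1.1, 0.2, -0.7]
width: 0.002
grasp_force: 0.0
```

```bash
python3 w6.py w16; python3 - <<'E'
from h import *
grab('side');f=grab('scene');save(f,'s16')
E
python3 m.py | grep -E "^(sc|si|red|orange|covertop.*c .(4|5))"
```

```text
40.25 [ 477.9  -360.06  257.12] [ 1.7998e+02 -7.0000e-02  1.7569e+02] [ 0.   0.3 -0. ]
red [175 189  33  31 839] c [ 473.3 -424.6] s [21.5 16.6] a 85.19 z [147.5 163.7 166.7]
body [ 183  193   50   61 1977] c [ 505.5 -427.4] s [42.1 55. ] a 85.71 z [109.6 112.7 114.3]
scene
orange [288 208] 49 c [531.8 -15.7] s [15.7 31.5] a 89.2 z [112.8 129.3 132.9]
orange [298 216] 117 c [527.8  27.2] s [19.2 27.1] a 85.3 z [ 95.5 123.4 133.7]
red [207 133] 24 c [ 475.9 -418.9] s [12.5 14.6] a 27.2 z [154.6 161.4 165.9]
covertop [294 197] 850 c [461.9   6.5] s [134.2 111.9] a 88.8 z [85.5 88.1 90.8]
covertop [246 214] 1521 c [588.3   1. ] s [143.5 119. ] a 88.8 z [85.5 88.1 91.8]
side
orange [282 187] 44 c [537.9 -20.2] s [23.5 10.3] a 47.8 z [104.  121.1 133.4]
red [255 320] 77 c [ 472.7 -427.3] s [21.1 14.1] a 88.5 z [154.7 163.2 166.8]
covertop [285 177] 1037 c [591.3   1.4] s [138.9 109.7] a 89.3 z [84.7 88.2 91.6]
```

View pics/s16.png

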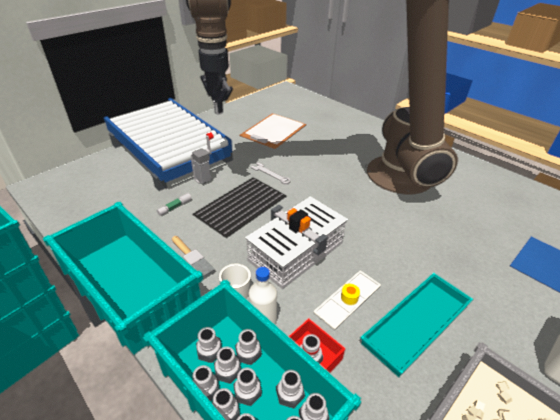

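The final picture shows the cover latched on the basket (295,235), the cap in the rack (350,294), the tray empty, the roller upright at (209,136) and everything else where it was.

```bash
python3 -c "
from station import ticket
print(ticket.finish_job())"
```

```text
the job is handed in; nothing more can be done
None
```

The job is done and handed in at about 40 s on the robot's clock: the one cap sits rim down in the middle pocket of the rack, all three couplings stand in the basket, the cover is latched on, and the roller was pushed to about 0.68 rad and sprang back. One risk: early on the last joint read 3.141, against a listed limit of 3.14, which breaks the rules if that limit is exact; the hand-in gave no verdict.

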